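# Stir the cleaning beads and dump the grit

### The job

Take the stirring rod from its wooden block and stir the beads in the steel bowl with it, thoroughly enough that every bead is shifted well off its place and the bunched orange beads end up with at least two of them right across the bowl from each other (7 cm or more between centres). Stand the rod back upright in its block, collar down on the wood, then pull the red knob of the sprung slide all the way out to its stop, hold it there a moment, and let it go home. Keep every bead in the bowl, don't touch the beads with the gripper, and leave the jar, the tape measure and the screwdriver alone.

Things in the scene. Friction and masses are not known exactly. Their poses are not given: they have to be found in the camera images.
- grit_box: Blue metal grit box fixed to the bench, 200 x 200 mm, top at 40 mm. Origin at the centre of its underside; the flat steel dump slide comes out of its -y side. Fixed, but stands elsewhere and turned (up to 0.35 rad) each time
- slide (a joint): Travel of the sprung dump slide in m: 0 = home, 0.045 = fully out at its stop, along the grit box's -y axis. A spring (about 2 N at home, 6.5 N at the stop) draws it home when released
- slide_knob (a point): Centre of the top of the red upright pull knob on the slide: 82 mm above the bench, 165 mm from the grit box centre along its -y when home. Post 18 mm diameter from 22 to 72 mm above the bench, cap 23 mm diameter from 72 to 82 mm; 56 mm free between the post and the box side
- bowl: Open round steel sieve bowl fixed on the middle of the grit box. Origin at the centre of its underside (40 mm above the bench); inner floor flat, 5 mm above the origin, inner radius 62 mm at the floor, flaring straight to 94 mm at the rim (98 mm outside); rim 50 mm above the origin. Its yaw is arbitrary and has no meaning
- orange1: Orange barrel-shaped chunky ceramic bead standing in the bowl: 24 mm diameter at the waist, 16 mm flat ends, 16 mm high, smooth glazed, 12 g, origin at its centre. The three orange ones start bunched together at one side
- orange2: Orange barrel-shaped chunky ceramic bead standing in the bowl: 24 mm diameter at the waist, 16 mm flat ends, 16 mm high, smooth glazed, 12 g, origin at its centre. The three orange ones start bunched together at one side
- orange3: Orange barrel-shaped chunky ceramic bead standing in the bowl: 24 mm diameter at the waist, 16 mm flat ends, 16 mm high, smooth glazed, 12 g, origin at its centre. The three orange ones start bunched together at one side
- blue1: Blue barrel-shaped chunky ceramic bead standing in the bowl: 24 mm diameter at the waist, 16 mm flat ends, 16 mm high, smooth glazed, 12 g, origin at its centre
- blue2: Blue barrel-shaped chunky ceramic bead standing in the bowl: 24 mm diameter at the waist, 16 mm flat ends, 16 mm high, smooth glazed, 12 g, origin at its centre
- blue3: Blue barrel-shaped chunky ceramic bead standing in the bowl: 24 mm diameter at the waist, 16 mm flat ends, 16 mm high, smooth glazed, 12 g, origin at its centre
- blue4: Blue barrel-shaped chunky ceramic bead standing in the bowl: 24 mm diameter at the waist, 16 mm flat ends, 16 mm high, smooth glazed, 12 g, origin at its centre
- blue5: Blue barrel-shaped chunky ceramic bead standing in the bowl: 24 mm diameter at the waist, 16 mm flat ends, 16 mm high, smooth glazed, 12 g, origin at its centre
- stirrer: Stirring rod, standing upright in the block at the start. Origin at the rod's lower tip, z along the rod to the handle. Pale wooden rod 14 mm diameter from 0 to 70 mm, black collar 40 mm diameter from 70 to 75 mm, green round handle 20 mm diameter from 75 to 170 mm. 40 to 85 g. Its yaw has no meaning
- block: Pale wooden block fixed to the bench, 80 x 80 x 80 mm, origin at the centre of its underside, with a hole of 22 mm diameter (its mouth chamfered 6 mm wide), 76 mm deep, down the middle of its top. The stirrer's collar rests on the block's top, its tip then 10 mm above the bench
- jar: Bystander: glass jar with a yellow cap, 60 mm diameter, 70 mm high, origin under its centre
- tape: Bystander: yellow tape measure, 60 x 35 x 60 mm, origin under its centre
- screwdriver: Bystander: blue-handled screwdriver lying down, 200 mm long, origin under its middle

How it is judged:
By the outcome, as a careful person would: the job done as asked, in the order asked, and still so for the second after the job is handed in, with the robot touching nothing.
It also fails if it takes over 72 s, if anything falls off the work surface, if the arm or the gripper's body presses on something with over 40 N, if the wrist force passes 120 N, or if a joint passes its speed limit or range.

### The arm

A 6-joint arm with a two-finger parallel gripper is mounted at the origin on the work surface. World frame = base frame: x ahead of the robot, y to its left, z up, the work surface at z = 0. Lengths are in m, angles in rad, forces in N, time in s.
With the tool pointing down it reaches from about 0.3 to 0.775 m from the base axis. Payload 14.6 kg.
Tool frame: the origin (TCP) lies midway between the tips of the shut fingers; the grasp point (between the pads) lies 19 mm behind it (ctrl.pinch_z is the z of the grasp point in the tool frame, in m); z points along the fingers, y is the line along which they close (so a half turn about z gives the same grasp; the last joint's range is limited). The gripper opens to 94 mm and grips with 3 to 60 N. Pads are 16 mm wide; open, the fingers measure 119 mm over their backs; the gripper's body (75 mm by 177 mm) begins 78 mm behind the grasp point.
Start: joints at [-0.067, 0.3, 1.521, -0, 1.321, -0.067], TCP at [0.55, -0, 0.205] pointing down, gripper open.
Joint ranges: [-3.03, 3.03], [-0.79, 2.21], [0.23, 2.52], [-1.04, 4.18], [0, 3.07], [-2.55, 2.55]. Speed limits (rad/s): [2.22, 2.22, 2.57, 3.14, 3.14, 3.14].

### API

Orientations are given as [roll, pitch, yaw] about the fixed x, y, z axes, in that order (R = Rz(yaw) Ry(pitch) Rx(roll)).
In Python, from station import ctrl, camera, ticket gives the robot as it stands. The module is installed in compiled form; this text tells all that it offers.
- The arm moves only by the shell command python3 -m inch 'ROWS' [FORCE]. ROWS is text: rows parted by semicolons, each of 7 numbers parted by spaces: the opening, from -1 (shut) to 1 (fully open), then the shift along the tool's x, y, z in units of 0.03 m (1.0 is 0.03 m), then the turn, a rotation vector about the tool's x, y, z in units of 10 degrees (1.0 is 10 degrees). In form: grip dx dy dz rx ry rz; .... A call has 1 to 10 rows; each row shifts and turns the commanded pose from where the row before left it, along the tool's axes as they then stand; what a row does not reach is not made up. A row lasts 1/8 s, in which the tool goes at most 62.5 mm and 10.7 degrees, less where a joint would pass 70% of its speed; a pose out of reach is approached as far as the arm can. A call with a number of a shift or a turn outside -1 to 1 is refused whole. A call with a gripper value outside its range is refused whole. The fingers move at their own pace and stop on an object; FORCE is the grip in N (left out, the last holds). Time passes only in rows, so rows that do not move let the fingers close. It gives the time, the measured TCP pose, the force, the opening and the grip force at its end, in the units of the state.
- ctrl.get_obs(): the state, without advancing time (a new reading comes with each control period).
- camera(name): name is "scene" or "side" or "wrist"; returns a dict with "img" (480x640x3 uint8, blue, green, red), "range_z" (480x640 float32, m along the optical axis (not along the pixel's ray), 0 where there is no reading), "intrinsics" (3x3 intrinsics, pixels), "view" (4x4, takes a point from world to camera coordinates). Camera axes: x right, y down, z forward; pixel columns grow to the right and rows downward; lengths in m; the calibration is good to about 2 mm. A picture is of the moment at which its call begins.
- ticket.hand_in(): hands the job in; it is judged then, once.
The state is a dict: "time_s": time; "qpos": joint angles; "joint_vel": joint speeds; "tau": joint torques, N m; "ee_pos": TCP position; "eef_rot": TCP orientation; "force": force on the tool from outside, world axes, zero at the start; "moment": the same for the moment, N m; "grip_width": finger opening in m; "grip_force": force on a finger pad.
Only numpy, scipy, OpenCV 4.12 (cv2) and the standard library are available. Lean on these libraries where they do the work, as an engineer would, in place of code of your own. Each camera call takes 0.05 s, during which the arm holds its last target. There are 200 camera calls.

## Working session

There is one attempt and no reset: what is moved stays moved. The work goes in short steps, Python scripts to look and compute and a shell command to move; the robot and the scene stay as the last step left them, time stands still between calls to the robot, and variables do not carry over. Pictures are saved under pics/ and viewed, at most 10 in all, crops included, and the job is handed in when it is done.

```bash
mkdir -p pics; python3 - <<'E'
from station import ctrl, camera
import cv2,numpy as np
o=ctrl.get_obs();print(o['ee_pos'],o['eef_rot'],o['grip_width'],ctrl.pinch_z,o['time_s'])
for n in("scene","side"):
    c=camera(n);cv2.imwrite(f"pics/{n}0.png",c['img']);print(n,c['intrinsics'].tolist(),np.round(c['view'],3).tolist())
E
```

```text
[5.49746666e-01 4.27177975e-06 2.04911061e-01] [-3.14051713e+00 -7.07524325e-05  1.57077468e+00] 0.09387867188683907 -0.0188 0.0
scene [[493.10969306231, 0.0, 320.56078636359166], [0.0, 493.10969306231, 243.50930835790274], [0.0, 0.0, 1.0]] [[-0.324, 0.946, 0.016, 0.186], [0.803, 0.284, -0.524, -0.502], [-0.501, -0.157, -0.851, 1.24], [0.0, 0.0, 0.0, 1.0]]
side [[436.7358191811737, 0.0, 317.49000080080543], [0.0, 436.7358191811737, 236.50344845412943], [0.0, 0.0, 1.0]] [[0.995, -0.101, -0.016, -0.615], [-0.068, -0.532, -0.844, 0.113], [0.077, 0.841, -0.536, 0.661], [0.0, 0.0, 0.0, 1.0]]
```

View pics/scene0.png

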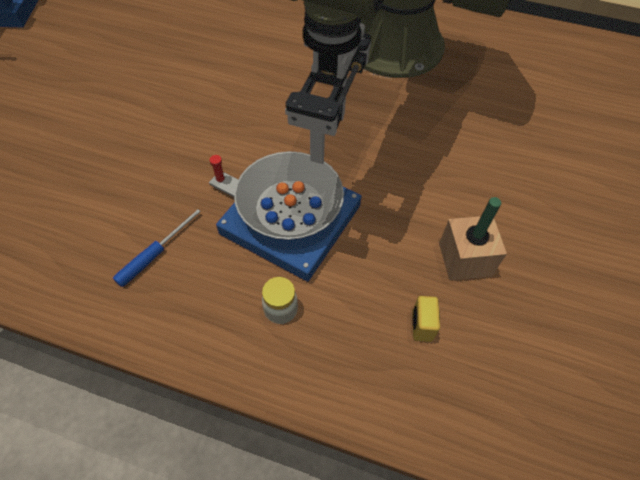

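View pics/side0.png

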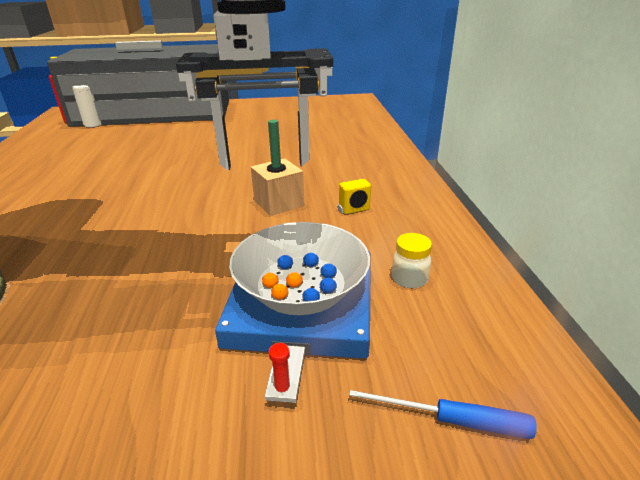

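The scene picture shows the bowl near (290,198), the knob at (216,160), the block at (472,245) with the handle top at (494,204), the jar at (280,300), the tape at (427,318) and the screwdriver at (155,250). The side picture agrees: knob cap at (279,352), bowl at (300,270).

```bash
cat > h.py <<'E'
from station import ctrl, camera
import cv2,numpy as np
def cloud(c):
    K=c['intrinsics'];z=c['range_z'];v,u=np.mgrid[:480,:640]
    p=np.stack([(u-K[0,2])/K[0,0]*z,(v-K[1,2])/K[1,1]*z,z],-1)
    T=np.linalg.inv(c['view']);return p@T[:3,:3].T+T[:3,3]
def onplane(c,u,v,h):
    K=c['intrinsics'];T=np.linalg.inv(c['view'])
    d=T[:3,:3]@np.array([(u-K[0,2])/K[0,0],(v-K[1,2])/K[1,1],1.]);return T[:3,3]+d*(h-T[2,3])/d[2]
def proj(c,p):
    q=c['view']@np.append(p,1);q=c['intrinsics']@q[:3];return q[:2]/q[2]
def mask(c,name):
    h,s,v=cv2.split(cv2.cvtColor(c['img'],cv2.COLOR_BGR2HSV))
    lo,hi={'orange':(5,16),'blue':(105,130),'red':(172,180),'green':(60,95),'yellow':(24,34)}[name]
    m=(h>=lo)&(h<=hi)&(s>(200 if name=='orange' else 120))&(v>30)
    if name=='red': m=((h>=172)|(h<=3))&(s>150)&(v>60)
    return m
def beads(c,bowl,name):
    m=mask(c,name);P=cloud(c)
    m&=(c['range_z']>0)&(np.hypot(P[...,0]-bowl[0],P[...,1]-bowl[1])<.09)&(P[...,2]>.04)&(P[...,2]<.075)
    n,l,st,ce=cv2.connectedComponentsWithStats(m.astype(np.uint8))
    return [(int(st[i,4]),ce[i].round(1).tolist(),(onplane(c,*ce[i],.055)[:2]).round(4).tolist()) for i in range(1,n) if st[i,4]>15]
E
python3 - <<'E'
from h import *
np.set_printoptions(precision=4,suppress=True)
from scipy.optimize import least_squares
for n in("scene","side"):
    c=camera(n);P=cloud(c);x,y,z=P[...,0],P[...,1],P[...,2];ok=c['range_z']>0
    print(n)
    # box top blue corner rect
    m=mask(c,'blue')&ok&(z>.034)&(z<.046)&(x>.3)&(x<.85)
    n_,l,st,ce=cv2.connectedComponentsWithStats(m.astype(np.uint8))
    pts=P[m][:,:2].astype(np.float32);print('boxrect',cv2.minAreaRect(pts*1000))
    # rim
    m=ok&(z>.086)&(z<.094)&(np.hypot(x-.55,y+.15)<.6)&~mask(c,'red')
    # knob
    m=mask(c,'red')&ok&(z>.02)&(z<.09)&(np.hypot(x,y)<1);q=P[m];print('red',len(q),np.median(q,0),q.max(0),q.min(0))
    t=q[q[:,2]>.079];print(' cap top',len(t),(t.min(0)+t.max(0))/2 if len(t) else '')
    m=mask(c,'green')&ok&(z>.09)&(z<.19)&(np.hypot(x,y)<.9);q=P[m]
    print('green',len(q));
    for a in(.1,.12,.14,.16,.175):
        s=q[abs(q[:,2]-a)<.008];print(a,len(s),s.mean(0) if len(s) else '',(s.min(0)+s.max(0))/2 if len(s) else '')
    m=ok&(z>.077)&(z<.083)&(np.hypot(x-q[:,0].mean(),y-q[:,1].mean())<.07);print('block',cv2.minAreaRect((P[m][:,:2]*1000).astype(np.float32)))
    m=mask(c,'yellow')&ok&(z>.04)&(z<.09)&(np.hypot(x,y)<1);
    k,l,st,ce=cv2.connectedComponentsWithStats(m.astype(np.uint8))
    for i in range(1,k):
        if st[i,4]>60: print('yellow',np.median(P[l==i],0),ce[i])
E
```

```text
scene
boxrect ((591.219970703125, -55.7598876953125), (198.0314178466797, 197.69573974609375), 78.42507934570312)
red 200 [ 0.5608 -0.214   0.0697] [ 0.5676 -0.2067  0.0833] [ 0.545  -0.2281  0.0244]
 cap top 65 [ 0.556  -0.2166  0.0812]
green 12
0.1 3 [0.5705 0.2808 0.1032] [0.5707 0.2796 0.1022]
0.12 2 [0.5713 0.277  0.1239] [0.5713 0.277  0.1239]
0.14 2 [0.5696 0.2774 0.1404] [0.5696 0.2774 0.1404]
0.16 2 [0.5702 0.2777 0.1581] [0.5702 0.2777 0.1581]
0.175 2 [0.571  0.2752 0.1741] [0.571  0.2752 0.1741]
block ((562.1592407226562, 277.8336181640625), (81.94126892089844, 81.29242706298828), 25.810270309448242)
yellow [ 0.7697 -0.0071  0.0686] [278.1419 291.6883]
yellow [0.7188 0.2318 0.0592] [428.4633 312.0021]
side
boxrect ((622.2652587890625, 923.9681396484375), (2186.649658203125, 281.54608154296875), 85.560546875)
red 669 [ 0.5547 -0.2266  0.0614] [0.5656 0.939  0.0897] [-0.1265 -0.2319  0.0205]
 cap top 183 [0.2216 0.3503 0.0844]
green 104
0.1 21 [0.563  0.2693 0.1003] [0.5628 0.2699 0.0995]
0.12 16 [0.5639 0.2689 0.1216] [0.5628 0.2692 0.1199]
0.14 15 [0.562  0.2682 0.1406] [0.5632 0.2678 0.1399]
0.16 17 [0.5632 0.2693 0.16  ] [0.5629 0.2697 0.1599]
0.175 21 [0.5616 0.2695 0.1747] [0.5623 0.2702 0.1738]
block ((562.9232177734375, 275.2980651855469), (81.29755401611328, 81.13899230957031), 24.726442337036133)
yellow [0.7136 0.219  0.0584] [354.0604 186.7445]
yellow [ 0.7675 -0.0173  0.0701] [414.4554 244.4366]
```

```bash
python3 - <<'E'
from h import *
b=[.591,-.056]
for n in("scene","side"):
    c=camera(n);P=cloud(c)
    for k in("orange","blue"):
        print(n,k,*beads(c,b,k),sep='\n ')
    m=mask(c,'blue')&(c['range_z']>0)&(P[...,2]>.003)&(P[...,2]<.034)&(P[...,1]<-.1)&(P[...,0]>.6)&(np.hypot(P[...,0],P[...,1])<1);print('scr',np.median(P[m],0),P[m].min(0))
    if n=='scene': print('tip',onplane(c,198,212,.005))
E
python3 -m inch '1 0.8 0.1 0 0 0 0;1 1 0.1 0 0 0 0;1 1 0.1 0 0 0 0;1 1 0.1 0 0 0 0;1 1 0.03 0 0 0 0;1 1 0 0 0 0 0;1 1 0 0 0 0 0;1 1 0 0 0 0 0;1 1 0 0 0 0 0;1 0.45 0 0 0 0 0' 25
python3 -m inch '1 0 0 0 0 0 0;1 0 0 0 0 0 0'
```

```text
scene
 orange
scene
 blue
 (100, [315.0, 201.9], [0.57, -0.0135])
 (98, [266.7, 202.9], [0.6019, -0.0964])
 (101, [271.3, 216.8], [0.6277, -0.0768])
 (104, [308.8, 218.6], [0.6089, -0.0117])
 (100, [287.8, 223.9], [0.6324, -0.0432])
 (18, [297.8, 244.1], [0.6661, -0.0117])
scr [ 0.7706224  -0.26992076  0.02135489] [ 0.66739274 -0.29878958  0.0067955 ]
tip [ 0.63368426 -0.23075518  0.005     ]
side
 orange
 (238, [275.0, 288.1], [0.5523, -0.0789])
 (111, [294.0, 281.5], [0.5792, -0.0676])
side
 blue
 (158, [310.3, 259.3], [0.607, -0.0164])
 (166, [284.8, 261.7], [0.5681, -0.0177])
 (368, [327.8, 278.2], [0.6277, -0.0658])
 (171, [310.4, 294.4], [0.6, -0.0983])
 (808, [276.3, 313.7], [0.5529, -0.1314])
scr [ 0.75154159 -0.27767033  0.0235403 ] [ 0.60423442 -0.30699892  0.00591866]
time_s: 1.55
ee_pos: [0.5626, 0.2787, 0.2052]
eef_rot: [-3.141, 0.0, 1.572]
force: [-0.1, -0.4, -0.1]
grip_width: 0.0941
grip_force: 0.0
time_s: 1.8
ee_pos: [0.5631, 0.2766, 0.2055]
eef_rot: [-3.142, 0.0, 1.57]
force: [-0.3, 1.4, 0.3]
grip_width: 0.0942
grip_force: 0.0
```

```bash
python3 -m inch '1 0 0 1 0 0 0;1 0 0 1 0 0 0;1 0 0 1 0 0 0;1 0 0 0.5 0 0 0;-1 0 0 0 0 0 0;-1 0 0 0 0 0 0;-1 0 0 0 0 0 0;-1 0 0 0 0 0 0;-1 0 0 0 0 0 0;-1 0 0 0 0 0 0' 30
python3 -m inch '-1 0 0 0 0 0 0;-1 0 0 0 0 0 0;-1 0 0 0 0 0 0;-1 0 0 -0.2 0 0 0;-1 0 0 -0.2 0 0 0'
```

```text
time_s: 3.05
ee_pos: [0.5629, 0.2775, 0.1005]
eef_rot: [3.142, -0.0, 1.571]
force: [0.2, 0.4, 0.3]
grip_width: 0.0375
grip_force: 0.0
time_s: 3.68
ee_pos: [0.563, 0.2775, 0.113]
eef_rot: [3.141, -0.0, 1.571]
force: [0.1, -0.3, -0.3]
grip_width: 0.0196
grip_force: 30.0
```

```bash
python3 - <<'E'
from h import *
b=[.591,-.056]
c=camera("scene")
h=cv2.cvtColor(c['img'],cv2.COLOR_BGR2HSV)
for u,v in((283,188),(298,187),(290,201)): print(h[v,u],onplane(c,u,v,.055))
cv2.imwrite('pics/s1.png',cv2.resize(c['img'][120:300,380:600],None,fx=3,fy=3))
E
```

```text
[ 12 177 186] [ 0.55951268 -0.08069895  0.055     ]
[ 11 182 184] [ 0.54784071 -0.05501723  0.055     ]
[ 10 180 181] [ 0.58342299 -0.05759944  0.055     ]
```

```bash
sed -i "s/200 if name=='orange'/140 if name=='orange'/" h.py
python3 -m inch '-1 0 0 -1 0 0 0;-1 0 0 -1 0 0 0;-1 0 0 -1 0 0 0;-1 -0.4 0 -0.25 0 0 0;-1 -1 0.15 0 0 0 0;-1 -1 0.15 0 0 0 0;-1 -1 0.15 0 0 0 0;-1 -1 0.15 0 0 0 0;-1 -1 0.15 0 0 0 0;-1 -1 0.15 0 0 0 0'
python3 -m inch '-1 -1 0.15 0 0 0 0;-1 -1 0.15 0 0 0 0;-1 -1 0.15 0 0 0 0;-1 -1 0.15 0 0 0 0;-1 -0.45 0 0 0 0 0;-1 0 0 0 0 0 0;-1 0 0 0 0 0 0'
python3 - <<'E'
from h import *
c=camera("scene");s=camera("side")
a=c['img'][90:290,190:390];b=s['img'][100:320,190:410]
cv2.imwrite('pics/over1.png',np.hstack([cv2.resize(a,(400,400)),cv2.resize(b,(400,400))]))
for n,k in(("scene",c),("side",s)):
    o=ctrl.get_obs()['ee_pos']
    print(n,proj(k,[o[0],o[1],.12]),proj(k,[.591,-.056,.045]))
E
```

```text
time_s: 4.97
ee_pos: [0.5895, 0.0837, 0.2088]
eef_rot: [-3.14, 0.0, 1.57]
force: [0.2, -0.6, -0.4]
grip_width: 0.0197
grip_force: 30.0
time_s: 5.85
ee_pos: [0.6077, -0.0472, 0.2098]
eef_rot: [-3.141, -0.0, 1.571]
force: [0.3, 0.5, -1.5]
grip_width: 0.0195
grip_force: 30.0
scene [289.29975348 190.74958492] [289.55608497 207.56018852]
side [311.68161594 233.6603244 ] [301.90541908 281.42338052]
```

View pics/over1.png

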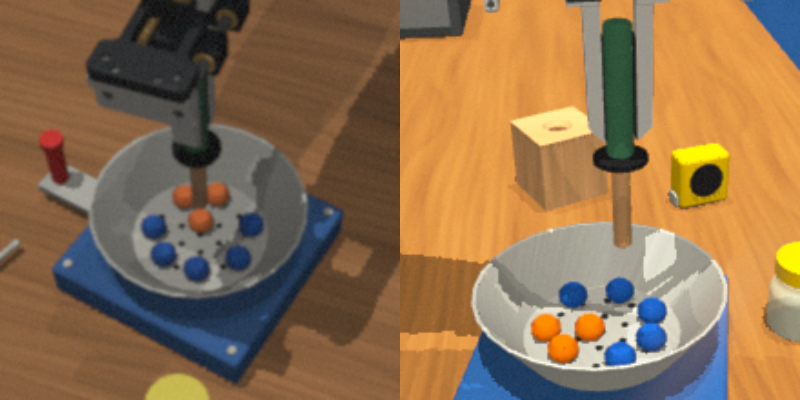

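The scene half shows the rod over the bowl with tip at about pixel (290,193); in the side half the tip is at (312,235), as predicted from the pose. The rod is upright and the beads are undisturbed. Now I lower it into the gap and sweep the ring.

```bash
python3 -m inch '-1 0 0 0.7 0 0 0;-1 0 0 0.7 0 0 0;-1 0 0 0.6 0 0 0;-1 0 0 0.27 0 0 0;-1 0 0 0 0 0 0;-1 0.28 0.2 0 0 0 0;-1 0.28 0.2 0 0 0 0;-1 0.27 0.2 0 0 0 0;-1 0 0 0 0 0 0'
python3 -m inch '-1 0.27 -0.35 0 0 0 0;-1 0.17 -0.41 0 0 0 0;-1 0.05 -0.44 0 0 0 0;-1 -0.08 -0.44 0 0 0 0;-1 -0.2 -0.4 0 0 0 0;-1 -0.3 -0.33 0 0 0 0;-1 -0.38 -0.24 0 0 0 0;-1 -0.43 -0.12 0 0 0 0'
python3 -m inch '-1 -0.44 0 0 0 0 0;-1 -0.43 0.12 0 0 0 0;-1 -0.38 0.24 0 0 0 0;-1 -0.3 0.33 0 0 0 0;-1 -0.2 0.4 0 0 0 0;-1 -0.08 0.44 0 0 0 0;-1 0.05 0.44 0 0 0 0;-1 0.17 0.41 0 0 0 0;-1 0 0 0 0 0 0'
python3 - <<'E'
from h import *
c=camera("scene");s=camera("side")
a=c['img'][90:290,190:390];b=s['img'][130:350,190:410]
cv2.imwrite('pics/stir1.png',np.hstack([cv2.resize(a,(400,400)),cv2.resize(b,(400,400))]))
for n,k in(("scene",c),("side",s)):
    for q in("orange","blue"): print(n,q,[(x[0],(np.array(x[2])-[.591,-.056]).round(3).tolist()) for x in beads(k,[.591,-.056],q)])
E
```

```text
time_s: 7.08
ee_pos: [0.6263, -0.0223, 0.1418]
eef_rot: [3.142, -0.0, 1.572]
force: [-0.2, 0.1, -0.5]
grip_width: 0.0198
grip_force: 30.0
time_s: 8.07
ee_pos: [0.5436, -0.0511, 0.1419]
eef_rot: [3.142, 0.0, 1.571]
force: [0.4, 0.2, -0.3]
grip_width: 0.0195
grip_force: 30.0
time_s: 9.2
ee_pos: [0.616, -0.098, 0.1414]
eef_rot: [-3.141, -0.0, 1.572]
force: [-0.6, -0.3, -0.2]
grip_width: 0.0197
grip_force: 30.0
scene orange [(108, [-0.009, -0.003]), (215, [0.043, -0.037])]
scene blue [(92, [-0.06, -0.007]), (77, [-0.04, -0.046]), (332, [0.045, 0.02])]
side orange [(201, [-0.012, -0.007]), (163, [0.044, -0.029])]
side blue [(246, [0.05, 0.008]), (182, [-0.06, -0.007]), (848, [-0.035, -0.077]), (107, [-0.038, -0.04])]
```

View pics/stir1.png

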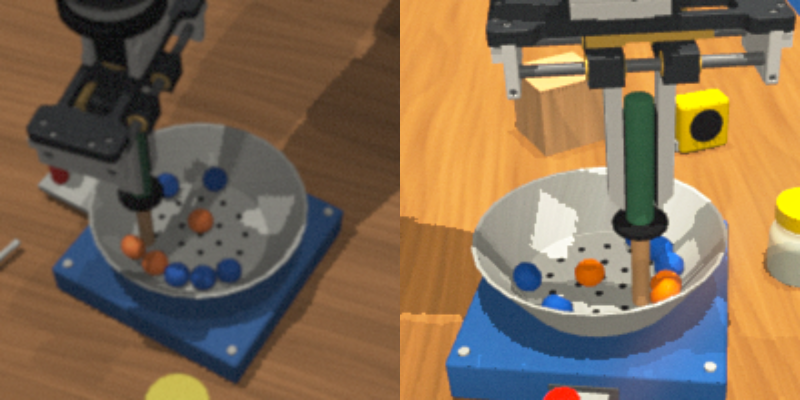

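The picture shows two blues slipped behind the rod (scene crop (165,185), (215,180)), two oranges at the rod (133,245), (155,263), three blues ahead, and the centre orange at (200,220) unmoved. I'll sweep a further 80°, then come inward behind the centre orange.

```bash
python3 -m inch '-1 0.27 0.35 0 0 0 0;-1 0.36 0.26 0 0 0 0;-1 0.42 0.15 0 0 0 0;-1 0.44 0.03 0 0 0 0;-1 0.43 -0.09 0 0 0 0;-1 0 0 0 0 0 0;-1 -0.33 -0.38 0 0 0 0;-1 -0.33 -0.38 0 0 0 0;-1 -0.34 -0.37 0 0 0 0;-1 0 0 0 0 0 0'
python3 - <<'E'
from h import *
c=camera("scene");s=camera("side")
a=c['img'][90:290,190:390];b=s['img'][130:350,190:410]
cv2.imwrite('pics/stir2.png',np.hstack([cv2.resize(a,(400,400)),cv2.resize(b,(400,400))]))
for n,k in(("scene",c),("side",s)):
    for q in("orange","blue"): print(n,q,[(x[0],(np.array(x[2])-[.591,-.056]).round(3).tolist()) for x in beads(k,[.591,-.056],q)])
E
```

```text
time_s: 10.55
ee_pos: [0.6018, -0.072, 0.1422]
eef_rot: [3.141, 0.0, 1.569]
force: [0.4, 0.3, -0.9]
grip_width: 0.0195
grip_force: 30.0
scene orange [(97, [-0.009, -0.002]), (95, [0.039, -0.042]), (105, [0.043, 0.034])]
scene blue [(96, [-0.06, -0.008]), (316, [-0.002, 0.051])]
side orange [(99, [0.043, 0.029]), (196, [-0.012, -0.007]), (91, [0.039, -0.039])]
side blue [(327, [-0.016, 0.046]), (34, [0.027, 0.045]), (187, [-0.06, -0.007]), (792, [-0.038, -0.076]), (101, [-0.037, -0.041])]
```

View pics/stir2.png

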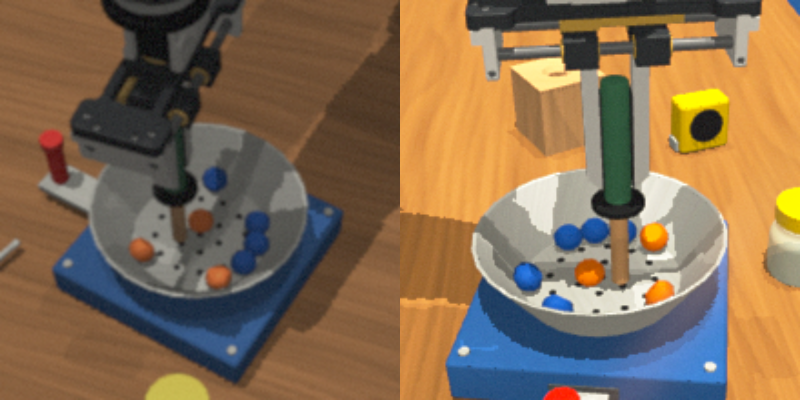

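```bash
python3 -m inch '-1 0.2 -0.3 0 0 0 0;-1 0.2 -0.3 0 0 0 0;-1 0.2 -0.3 0 0 0 0;-1 0.2 -0.3 0 0 0 0;-1 0 0 0 0 0 0;-1 -0.2 0.4 0 0 0 0;-1 0 0 -0.8 0 0 0;-1 0 0 -0.8 0 0 0;-1 0 0 -0.8 0 0 0'
python3 - <<'E'
from h import *
c=camera("scene");s=camera("side")
a=c['img'][90:290,190:390];b=s['img'][130:350,190:410]
cv2.imwrite('pics/stir3.png',np.hstack([cv2.resize(a,(400,400)),cv2.resize(b,(400,400))]))
for n,k in(("scene",c),("side",s)):
    for q in("orange","blue"): print(n,q,[(x[0],(np.array(x[2])-[.591,-.056]).round(3).tolist()) for x in beads(k,[.591,-.056],q)])
E
```

```text
time_s: 11.78
ee_pos: [0.5786, -0.053, 0.2146]
eef_rot: [3.141, 0.0, 1.571]
force: [-0.2, 0.8, -0.5]
grip_width: 0.02
grip_force: 30.0
scene orange [(100, [-0.043, 0.009]), (95, [0.039, -0.042]), (102, [0.043, 0.035])]
scene blue [(68, [-0.061, -0.006]), (104, [-0.038, -0.048]), (313, [-0.002, 0.051])]
side orange [(161, [0.044, 0.035]), (138, [-0.043, 0.004]), (95, [0.038, -0.038])]
side blue [(484, [-0.004, 0.046]), (182, [-0.061, -0.007]), (794, [-0.038, -0.075]), (99, [-0.037, -0.041])]
```

View pics/stir3.png

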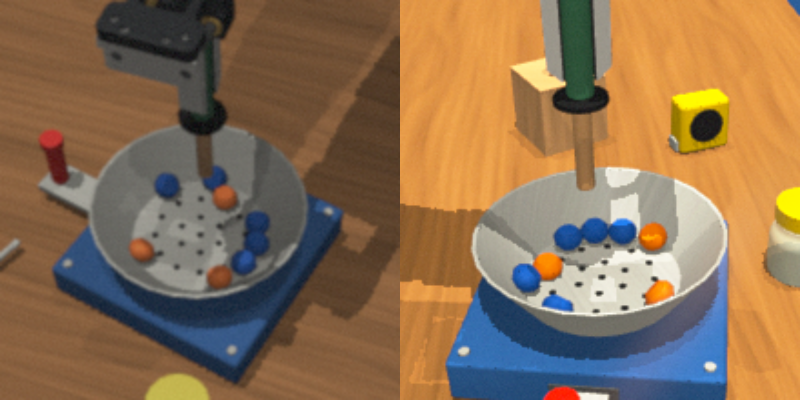

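All eight beads are in the bowl: oranges near (-43,7), (39,-40) and (43,34) mm from its centre, so about 9 cm apart. I'll give the third orange one small extra nudge for margin, then lift out.

```bash
python3 -m inch '-1 -0.53 -0.55 0 0 0 0;-1 0 0 0 0 0 0;-1 0 0 0.8 0 0 0;-1 0 0 0.8 0 0 0;-1 0 0 0.8 0 0 0;-1 0.25 -0.03 0 0 0 0;-1 0.25 -0.03 0 0 0 0;-1 0.25 -0.03 0 0 0 0;-1 0 0 0 0 0 0;-1 -0.2 0.4 0 0 0 0'
python3 -m inch '-1 0 0 -0.9 0 0 0;-1 0 0 -0.9 0 0 0;-1 0 0 -0.7 0 0 0;-1 0 0 0 0 0 0'
python3 - <<'E'
from h import *
for n in("scene","side"):
    k=camera(n)
    for q in("orange","blue"): print(n,q,[(x[0],(np.array(x[2])-[.591,-.056]).round(3).tolist()) for x in beads(k,[.591,-.056],q)])
print(ctrl.get_obs()['ee_pos'])
E
```

```text
time_s: 13.12
ee_pos: [0.5717, -0.0522, 0.1425]
eef_rot: [3.141, 0.0, 1.571]
force: [0.2, -0.7, -0.0]
grip_width: 0.0196
grip_force: 30.0
time_s: 13.62
ee_pos: [0.5723, -0.0528, 0.2181]
eef_rot: [3.139, 0.0, 1.57]
force: [-0.1, 0.7, -0.7]
grip_width: 0.0197
grip_force: 30.0
scene orange [(103, [-0.048, 0.013]), (94, [0.039, -0.041]), (98, [0.043, 0.035])]
scene blue [(90, [-0.061, -0.008]), (102, [-0.038, -0.047]), (315, [-0.001, 0.051])]
side orange [(173, [0.043, 0.035]), (129, [-0.048, 0.011]), (85, [0.038, -0.039])]
side blue [(490, [-0.004, 0.046]), (179, [-0.061, -0.007]), (774, [-0.038, -0.075]), (101, [-0.037, -0.041])]
[ 0.57137145 -0.05252089  0.21594066]
```

```bash
python3 -m inch '-1 0.5 0 0 0 0 0;-1 1 -0.05 0 0 0 0;-1 1 -0.05 0 0 0 0;-1 1 -0.05 0 0 0 0;-1 1 -0.05 0 0 0 0;-1 1 -0.05 0 0 0 0;-1 1 -0.05 0 0 0 0;-1 1 0 0 0 0 0;-1 1 0 0 0 0 0;-1 1 0 0 0 0 0'
python3 -m inch '-1 1 0 0 0 0 0;-1 0.5 0 0 0 0 0;-1 0 0 0 0 0 0;-1 0 0 0 0 0 0;-1 0 0 0.5 0 0 0;-1 0 0 0 0 0 0'
python3 - <<'E'
from h import *
print(ctrl.get_obs()['ee_pos'])
c=camera("scene");s=camera("side");o=ctrl.get_obs()['ee_pos']
a=c['img'][150:300,400:550];b=s['img'][80:230,200:350]
cv2.imwrite('pics/ret.png',np.hstack([cv2.resize(a,(400,400)),cv2.resize(b,(400,400))]))
for k,(u,v,w) in((c,(400,150,0)),(s,(200,80,400))):
    for p in([o[0],o[1],o[2]-.0905],[.5627,.2768,.080]): q=proj(k,p);print(q,(q-[u,v])*400/150+[w,0])
E
```

```text
time_s: 14.98
ee_pos: [0.5616, 0.2346, 0.216]
eef_rot: [-3.14, 0.0, 1.571]
force: [0.4, -0.5, -0.6]
grip_width: 0.0198
grip_force: 30.0
time_s: 15.72
ee_pos: [0.5619, 0.277, 0.2001]
eef_rot: [-3.139, 0.001, 1.57]
force: [-0.3, -1.1, 0.2]
grip_width: 0.0192
grip_force: 30.0
[0.56185064 0.27696806 0.20005966]
[481.850787   225.59930091] [218.26876532 201.59813576]
[476.10069406 235.74250136] [202.93518416 228.6466703 ]
[274.71388294 153.89819318] [599.23702118 197.06184848]
[275.97377501 168.36875561] [602.59673336 235.65001495]
```

View pics/ret.png

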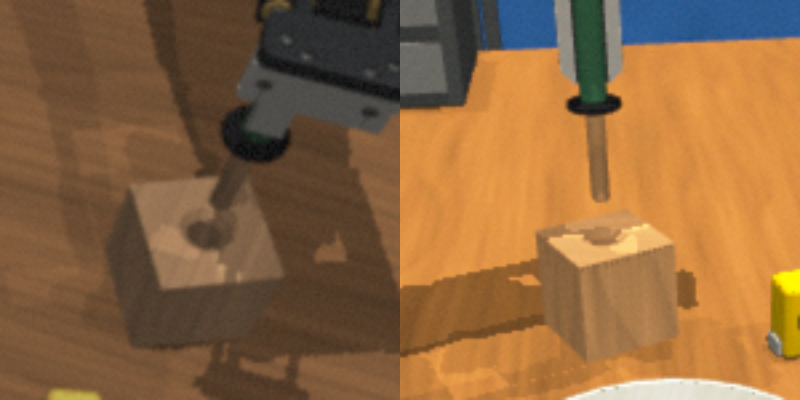

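The tip (scene crop (218,203), side crop (600,199)) lies above the hole (207,235) / (604,235) in agreement with the projections. I'm lowering it.

```bash
python3 -m inch '-1 0 0.03 0.5 0 0 0;-1 0 0 0.4 0 0 0;-1 0 0 0.3 0 0 0;-1 0 0 0.3 0 0 0;-1 0 0 0 0 0 0'
python3 -m inch '-1 0 0 0.5 0 0 0;-1 0 0 0.5 0 0 0;-1 0 0 0.4 0 0 0;-1 0 0 0.3 0 0 0;-1 0 0 0.1 0 0 0;-1 0 0 0 0 0 0'
```

```text
time_s: 16.45
ee_pos: [0.5629, 0.2777, 0.1561]
eef_rot: [-3.141, 0.0, 1.571]
force: [0.3, 0.5, -0.9]
grip_width: 0.0194
grip_force: 30.0
time_s: 17.2
ee_pos: [0.5633, 0.2778, 0.1029]
eef_rot: [3.141, -0.0, 1.571]
force: [-0.8, -0.1, 0.2]
grip_width: 0.0195
grip_force: 30.0
```

```bash
python3 -m inch '-1 0 0 0.06 0 0 0;-1 0 0 0 0 0 0'
python3 -m inch '-1 0 0 0.03 0 0 0;-1 0 0 0 0 0 0'
```

```text
time_s: 17.45
ee_pos: [0.5633, 0.2778, 0.1012]
eef_rot: [3.141, -0.0, 1.571]
force: [0.6, 0.0, -0.7]
grip_width: 0.0196
grip_force: 30.0
time_s: 17.7
ee_pos: [0.5633, 0.2778, 0.1004]
eef_rot: [3.141, -0.0, 1.571]
force: [-0.5, 0.1, 1.2]
grip_width: 0.0195
grip_force: 30.0
```

```bash
python3 -m inch '1 0 0 0 0 0 0;1 0 0 0 0 0 0;1 0 0 0 0 0 0;1 0 0 0 0 0 0;1 0 0 -0.5 0 0 0;1 0 0 -1 0 0 0;1 0 0 -1 0 0 0;1 0 0 -1 0 0 0;1 0 0 0 0 0 0' 
python3 - <<'E'
from h import *
c=camera("scene");s=camera("side")
a=c['img'][150:300,400:550];b=s['img'][80:230,200:350]
cv2.imwrite('pics/back.png',np.hstack([cv2.resize(a,(400,400)),cv2.resize(b,(400,400))]))
E
```

```text
time_s: 18.82
ee_pos: [0.564, 0.2782, 0.2085]
eef_rot: [3.137, -0.002, 1.571]
force: [0.1, -0.1, -1.0]
grip_width: 0.0944
grip_force: 0.0
```

View pics/back.png

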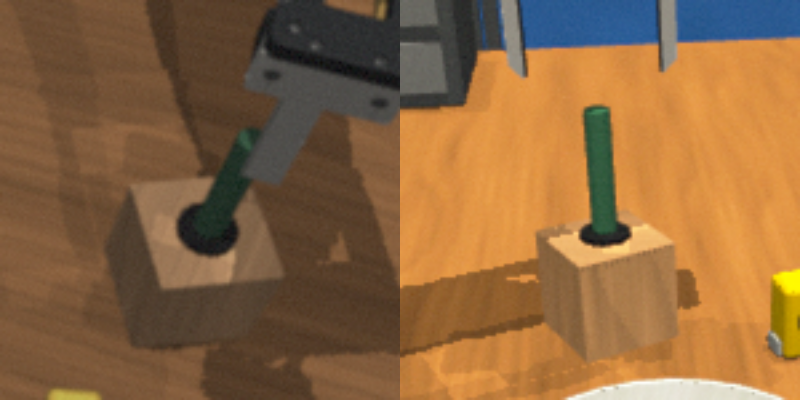

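The rod stands upright with its collar down on the block (collar at (208,228) / (605,233)). On to the knob.

```bash
python3 -m inch '0 -0.5 0 0 0 0 0;0 -1 0 0 0 0 0;0 -1 0 0 0 0 0;0 -1 0 0 0 0 0;0 -1 0 0 0 0 0;0 -1 0 0 0 0 0;0 -1 0 0 0 0 0;0 -1 0 0 0 0 0;0 -1 0 0 0 0 0;0 -1 0 0 0 0 0'
python3 -m inch '0 -1 -0.1 0 0 0 0;0 -1 -0.1 0 0 0 0;0 -1 -0.04 0 0 0 0;0 -1 0 0 0 0 0;0 -1 0 0 0 0 0;0 -1 0 0 0 0 0;0 -1 0 0 0 0 0.4;0 0 0 0 0 0 0.77;0 0 0 0 0 0 0;0 0 0 0 0 0 0'
python3 - <<'E'
from h import *
o=ctrl.get_obs();print(o['ee_pos'],o['eef_rot'])
c=camera("side");P=cloud(c);m=mask(c,'red')&(c['range_z']>0)&(P[...,2]>.078)&(P[...,2]<.09)&(P[...,1]<0)
q=P[m];print(len(q),q.mean(0),(q.min(0)+q.max(0))/2)
u=np.argwhere(m).mean(0);print(onplane(c,u[1],u[0],.082))
E
```

```text
time_s: 20.18
ee_pos: [0.5624, -0.009, 0.2043]
eef_rot: [-3.14, 0.0, 1.57]
force: [0.2, 0.4, -0.4]
grip_width: 0.047
grip_force: 0.0
time_s: 21.42
ee_pos: [0.5556, -0.2172, 0.2048]
eef_rot: [-3.141, -0.0, 1.37]
force: [-0.1, 0.6, 0.8]
grip_width: 0.0471
grip_force: 0.0
[ 0.55564038 -0.21718684  0.20481477] [-3.14097017e+00 -1.27435433e-04  1.36959591e+00]
254 [ 0.55539669 -0.22169895  0.08199624] [ 0.55519785 -0.2199262   0.08117858]
[ 0.55539396 -0.22177232  0.082     ]
```

```bash
python3 -m inch '0 -0.05 0 0.9 0 0 0;0 0 0 1 0 0 0;0 0 0 1 0 0 0;0 0 0 0.9 0 0 0;0 0 0 0.9 0 0 0;0 0 0 0.9 0 0 0;0 0 0 0 0 0 0;-1 0 0 0 0 0 0;-1 0 0 0 0 0 0;-1 0 0 0 0 0 0' 40
python3 -m inch '-1 0 0 0 0 0 0;-1 0 0 0 0 0 0;-1 0 0 0 0 0 0'
```

```text
time_s: 22.72
ee_pos: [0.5547, -0.2186, 0.0379]
eef_rot: [-3.139, 0.0, 1.367]
force: [-8.5, 2.0, 15.8]
grip_width: 0.0217
grip_force: 40.0
time_s: 23.1
ee_pos: [0.5548, -0.2186, 0.038]
eef_rot: [-3.14, 0.0, 1.367]
force: [-12.5, 2.9, 9.3]
grip_width: 0.0218
grip_force: 40.0
```

Opening is 21.8 mm with upward force: the pads are catching the cap's edge. Open, go a bit lower and 1.5 mm across, then close again.

```bash
python3 -m inch '0 0 0 0 0 0 0;0 0 0 0 0 0 0;0 0 0 0 0 0 0;0 0 -0.05 0.2 0 0 0;0 0 0 0.15 0 0 0;0 0 0 0 0 0 0;-1 0 0 0 0 0 0;-1 0 0 0 0 0 0;-1 0 0 0 0 0 0;-1 0 0 0 0 0 0' 40
python3 -m inch '-1 0 0 0 0 0 0;-1 0 0 0 0 0 0'
```

```text
time_s: 24.35
ee_pos: [0.5546, -0.2185, 0.0268]
eef_rot: [3.14, 0.0, 1.367]
force: [5.7, -1.3, -2.8]
grip_width: 0.0219
grip_force: 40.0
time_s: 24.6
ee_pos: [0.5546, -0.2185, 0.0268]
eef_rot: [3.141, 0.0, 1.367]
force: [4.8, -1.1, -2.6]
grip_width: 0.0214
grip_force: 40.0
```

```bash
python3 -m inch '-1 -0.2 0 0 0 0 0;-1 -0.3 0 0 0 0 0;-1 -0.3 0 0 0 0 0;-1 -0.3 0 0 0 0 0;-1 -0.3 0 0 0 0 0;-1 0 0 0 0 0 0'
python3 -m inch '-1 -0.05 0 0 0 0 0;-1 -0.05 0 0 0 0 0;-1 0 0 0 0 0 0'
python3 - <<'E'
from h import *
c=camera("side")
cv2.imwrite('pics/pull.png',cv2.resize(c['img'][240:480,180:420],(600,600)))
P=cloud(c);m=mask(c,'red')&(c['range_z']>0)&(P[...,2]>.078)&(P[...,2]<.09)&(P[...,1]<0);q=P[m];print(len(q),q.mean(0),(q.min(0)+q.max(0))/2)
E
```

```text
time_s: 25.35
ee_pos: [0.5461, -0.2593, 0.0268]
eef_rot: [3.141, -0.001, 1.366]
force: [6.2, 4.6, -0.2]
grip_width: 0.022
grip_force: 40.0
time_s: 25.72
ee_pos: [0.5456, -0.2617, 0.0268]
eef_rot: [3.141, -0.001, 1.367]
force: [5.7, 5.3, -0.3]
grip_width: 0.0214
grip_force: 40.0
314 [ 0.54516451 -0.2655866   0.0821862 ] [ 0.54531355 -0.26350434  0.08136953]
```

View pics/pull.png

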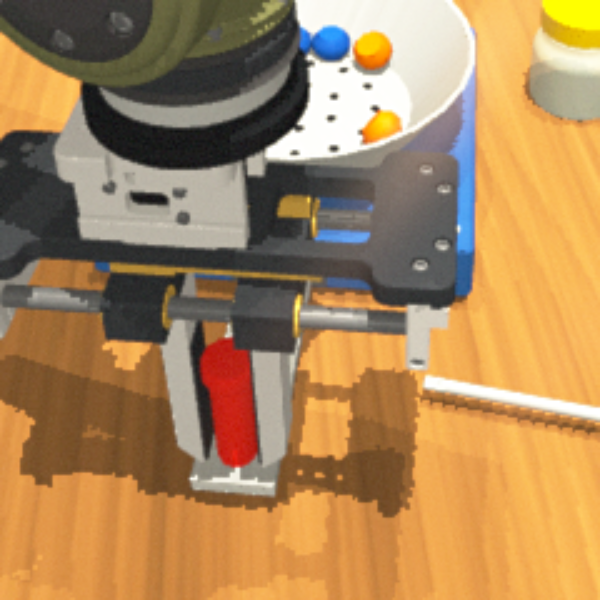

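The picture shows the knob (225,400) held between the fingers near the end of its travel, and the screwdriver is clear below. I'm pulling on until the stop shows in the force.

```bash
python3 -m inch '-1 -0.06 0 0 0 0 0;-1 -0.04 0 0 0 0 0;-1 0 0 0 0 0 0'
python3 -m inch '-1 -0.05 0 0 0 0 0;-1 -0.05 0 0 0 0 0;-1 0 0 0 0 0 0'
python3 - <<'E'
from h import *
c=camera("side")
P=cloud(c);m=mask(c,'red')&(c['range_z']>0)&(P[...,2]>.078)&(P[...,2]<.09)&(P[...,1]<0);q=P[m];print(len(q),q.mean(0),(q.min(0)+q.max(0))/2)
E
```

```text
time_s: 26.15
ee_pos: [0.5453, -0.2627, 0.0267]
eef_rot: [-3.141, -0.003, 1.368]
force: [8.8, 19.1, 3.0]
grip_width: 0.0218
grip_force: 40.0
time_s: 26.52
ee_pos: [0.5452, -0.2629, 0.0266]
eef_rot: [-3.14, -0.007, 1.369]
force: [12.0, 38.7, 5.8]
grip_width: 0.022
grip_force: 40.0
311 [ 0.54494664 -0.26698038  0.0820887 ] [ 0.54483262 -0.26496013  0.0811854 ]
```

```bash
python3 -m inch '-1 0.05 0 0 0 0 0;-1 0 0 0 0 0 0;-1 0 0 0 0 0 0;-1 0 0 0 0 0 0;-1 0 0 0 0 0 0;-1 0 0 0 0 0 0;-1 0 0 0 0 0 0;-1 0 0 0 0 0 0;-1 0 0 0 0 0 0;-1 0 0 0 0 0 0'
python3 -m inch '0.2 0 0 0 0 0 0;0.2 0 0 0 0 0 0;0.2 0 0 0 0 0 0;0.2 0 0 0 0 0 0;0.2 0 0 0 0 0 0;0.2 0 0 0 0 0 0;0.2 0 0 0 0 0 0'
python3 - <<'E'
from h import *
c=camera("side")
P=cloud(c);m=mask(c,'red')&(c['range_z']>0)&(P[...,2]>.078)&(P[...,2]<.09)&(P[...,1]<0);q=P[m];print(len(q),q.mean(0),(q.min(0)+q.max(0))/2)
E
```

```text
time_s: 27.82
ee_pos: [0.5453, -0.2628, 0.0266]
eef_rot: [-3.141, -0.005, 1.368]
force: [9.0, 28.0, 4.2]
grip_width: 0.0219
grip_force: 40.0
time_s: 28.7
ee_pos: [0.5442, -0.2669, 0.0266]
eef_rot: [3.142, 0.0, 1.367]
force: [1.2, -0.1, -0.3]
grip_width: 0.0569
grip_force: 0.0
69 [ 0.5543765  -0.22890752  0.08079361] [ 0.55538888 -0.22818352  0.08118604]
```

```bash
python3 -m inch '0.2 0 0 -0.5 0 0 0;0.2 0 0 -1 0 0 0;0.2 0 0 -1 0 0 0;0.2 0 0 -1 0 0 0;0.2 0 0 -1 0 0 0;0.2 0 0 -1 0 0 0;0.2 0 0 -1 0 0 0;0.2 0 0 -0.5 0 0 0;0.2 0 0 0 0 0 0;0.2 0 0 0 0 0 0'
python3 - <<'E'
from h import *
s=camera("scene");c=camera("side")
P=cloud(c);m=mask(c,'red')&(c['range_z']>0)&(P[...,2]>.078)&(P[...,2]<.09)&(P[...,1]<0);q=P[m];print(len(q),q.mean(0),(q.min(0)+q.max(0))/2)
cv2.imwrite('pics/end.png',np.hstack([cv2.resize(s['img'],(400,300)),cv2.resize(c['img'],(400,300))]))
for n,k in(("scene",s),("side",c)):
    for w in("orange","blue"): print(n,w,[(x[0],(np.array(x[2])-[.591,-.056]).round(3).tolist()) for x in beads(k,[.591,-.056],w)])
E
```

```text
time_s: 30.0
ee_pos: [0.5438, -0.2667, 0.2354]
eef_rot: [-3.14, -0.001, 1.367]
force: [-0.5, -0.4, -0.0]
grip_width: 0.0564
grip_force: 0.0
281 [ 0.55515857 -0.2214726   0.08205351] [ 0.55508786 -0.22027094  0.08118219]
scene orange [(103, [-0.048, 0.013]), (93, [0.039, -0.042]), (102, [0.043, 0.035])]
scene blue [(100, [-0.062, -0.008]), (100, [-0.038, -0.047]), (308, [-0.002, 0.051])]
side orange [(77, [0.043, 0.026]), (56, [-0.046, 0.004]), (50, [0.037, -0.041])]
side blue [(162, [0.019, 0.046]), (142, [-0.028, 0.043]), (184, [-0.061, -0.007]), (751, [-0.039, -0.076]), (97, [-0.037, -0.041])]
```

View pics/end.png

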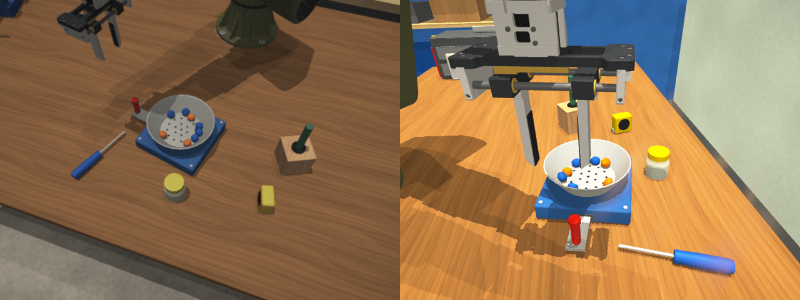

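The picture shows the rod in its block at (300,145), all the beads in the bowl, the knob home at (136,103), the jar, tape and screwdriver untouched, and the gripper clear. I'm handing in.

```bash
python3 -c "
from station import ticket
print(ticket.hand_in())"
```

```text
the job is handed in; nothing more can be done
None
```

I handed the job in at about 30 s: all eight beads stirred and still in the bowl, two oranges about 10 cm apart, the rod back upright in its block, and the knob pulled to its stop, held about a second and sprung home; the hand-in returned no verdict.

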